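Load the label unwinder in a print shop

TASK

Get the label unwinder ready: take the full-length label roll (the longer of the two) from the sloping rack and lower it, without dropping it, onto the upright spindle until it sits on the base disc; then press the loose guide rod into the two spring clips on the sloping stand until it has snapped fully home at both. Let go of both, and leave the short roll and everything else on the table where it is.

Things in the scene. Friction and masses are not known exactly. Their poses are not given: they have to be found in the camera images.
- roll_mid (a point): Centre (half-way up, on the axis) of the full label roll: white paper on a cardboard core, 56 mm diameter, 60 mm long, 30 mm through-bore, both ends flat and alike, 0.13 to 0.25 kg. z is the roll's own axis. It starts standing on end in either lane of the sloping rack, its axis leaning 30 degrees from vertical towards the rack's front.
- stub_roll_mid (a point): Centre of the short roll in the other lane: also 56 mm diameter with a 30 mm bore, but only 30 mm long. Not wanted, a bystander. z is its axis.
- rack: Fixed steel rack, 172 mm wide (y), 100 mm deep (x), left or right on the table; origin on the table under its middle, z up. Its floor rises at 30 degrees along +x, away from the front (robot's side), and is 43 mm up over the origin. A front lip and the lane walls stand 14 to 18 mm off the floor. Lanes at y = +43, -43 mm; the rolls stand near the lip.
- spindle_seat (a point): On the axis of the fixed upright spindle, at the top of its dark base disc (100 mm diameter, 14 mm thick), z up. The aluminium spindle is 24 mm thick and rises 98 mm above this point, the last 12 mm tapering to 10 mm diameter. A mounted roll rests on the disc, its centre 30 mm above this point.
- rod_mid (a point): Centre of the loose steel guide rod: 12 mm diameter, along its y axis, with a grey block 28 mm square and 14 mm thick on each end (110 mm of bare rod between, 138 mm overall), 0.12 kg. It starts lying on the table on its blocks, centre 14 mm up.
- clip_seat (a point): Where the guide rod's centre lies when home in the two spring clips. z: outward normal of the stand's sloping plate, 30 degrees from vertical, leaning to its front (robot's side); y: along rail and rod; x: up the slope. Press the rod in along -z. Between the clips 26 mm are clear below this point down to the rail, and 34 mm to the plate.
- stand: Fixed grey clip stand, plate 150 by 100 mm, on the other side from the rack; origin on the table under its middle, z up. Clips 34 mm either side of the seat point, 12 mm wide, steel jaws up to 18 mm above it. Jaws flare, narrow to 7 mm and spring apart: from 13 mm out the press peaks near 10 N, from 6 mm the jaws pull the rod in onto a solid seat. End blocks go outside the clips, 15 mm play.
- spray: Bystander: white plastic bottle with black cap, loose, 60 mm diameter, 185 mm tall. Origin at the centre of its underside.
- ink_jar: Bystander: black ink jar with steel cap, loose, 64 mm diameter, 75 mm tall. Origin at the centre of its underside.
- die: Bystander: stepped steel badge die, loose, 58 mm diameter, 26 mm tall. Origin at the centre of its underside.
- tape: Bystander: roll of amber tape lying flat, loose, 80 mm diameter, 24 mm tall. Origin at the centre of its underside.
Not all that is in view belongs to the job. What is shaped like the part that bears roll_mid but purple is not meant. What is shaped like the stand but pink or turquoise is not meant.

How it is judged:
By the outcome, as a careful person would: the job done as asked, in the order asked, and still so for the second after the job is handed in, with the robot touching nothing.
It also fails if it takes over 62 s, if anything falls off the work surface, if the arm or the gripper's body presses on something with over 40 N, if the wrist force passes 120 N, or if a joint passes its speed limit or range.

ROBOT

A 6-joint arm with a two-finger parallel gripper is mounted at the origin on the work surface. World frame = base frame: x ahead of the robot, y to its left, z up, the work surface at z = 0. Lengths are in m, angles in rad, forces in N, time in s.
With the tool pointing down it reaches from about 0.35 to 0.775 m from the base axis. Payload 5.5 kg.
Tool frame: the origin (TCP) lies between the finger pads; the fingertips stand 17 mm ahead of it and the grasp point (between the pads) lies 2 mm behind it (env.finger_overhang is the distance from the TCP to the fingertips, in m); z points along the fingers, y is the direction in which the jaws open and shut (so a half turn about z gives the same grasp; the last joint's range is limited). The gripper opens to 85 mm and grips with 20 to 120 N. Pads are 22 mm wide; open, the fingers measure 114 mm over their backs; the gripper's body (76 mm by 85 mm) begins 54 mm behind the grasp point. The pads swing forward as they close: fully open they stand 13 mm farther back than shut.
Start: joints at [-1.272, 0.313, 0.046, 1.304, 0, 1.431], TCP at [0.244, -0.521, 0.248] pointing down, gripper open.
Joint ranges: [-2.76, 2.76], [-0.86, 1.69], [-1.03, 1.26], [-2.2, 2.34], [-1.47, 1.5], [-3.14, 3.14]. Speed limits (rad/s): [2.57, 2.57, 3.14, 3.14, 3.14, 3.14].

INTERFACE

Orientations are given as a unit quaternion [w, x, y, z].
In Python, from workcell import env gives the robot as it stands. The module is installed in compiled form; this text tells all that it offers.
- The arm moves only by the tool arm_command, never from a script. Its argument "moves" is a list of rows, each a list of 5 numbers: the closure, from 0 (fully open) to 1 (shut), then the shift along the tool's x, y, z in mm, then the turn about the tool's z in rad. In form: [[fingers, dx, dy, dz, turn], ...]. A call has 1 to 12 rows; each row is the pose to reach, as a shift and turn from the pose commanded when the call began, along the tool's axes at that moment; what a row does not reach only later rows make up. A row lasts 1/10 s, in which the tool goes at most 50 mm and 8.59 degrees, less where a joint would pass 70% of its speed; a pose out of reach is approached as far as the arm can. A call with a gripper value outside its range is refused whole. The fingers move at their own pace and stop on an object; "squeeze" is the grip in N (left out, the last holds). Time passes only in rows, so rows that repeat a pose let the fingers close. It gives the time, the measured TCP pose, the force and the opening at its end, in the units of the state.
- env.get_state(): the state, without advancing time (a new reading comes with each control period).
- env.read_camera(name): name is "scene" or "top"; returns (picture, depth): 420x560x3 uint8, blue, green, red; 420x560 float32, m along the optical axis (not along the pixel's ray), 0 where there is no reading.
- env.get_calibration(name): a dict with "fx", "fy", "cx", "cy" (pixels), "pose" (4x4, takes a point from camera to world coordinates). Camera axes: x right, y down, z forward; pixel columns grow to the right and rows downward; lengths in m; the calibration is good to about 2 mm. A picture is of the moment at which its call begins. get_calibration takes no time and is no camera call.
- env.hand_in(): hands the job in, once; it reports no verdict.
The state is a dict: "clock": time; "joint_pos": joint angles; "qvel": joint speeds; "tau": joint torques, N m; "tcp_pos": TCP position; "orientation": TCP orientation; "wrist_force": force on the tool from outside, world axes, zero at the start; "ft_torque": the same for the moment, N m; "finger_gap": finger opening in m.
Only numpy, scipy, OpenCV 4.12 (cv2) and the standard library are available. Lean on these libraries where they do the work, as an engineer would, in place of code of your own. Each camera call takes 0.05 s, during which the arm holds its last target. There are 200 camera calls.

## Working session

There is one attempt and no reset: what is moved stays moved. The work goes in short steps, Python scripts to look and compute and a tool call to move; the robot and the scene stay as the last step left them, time stands still between calls to the robot, and variables do not carry over. Pictures are saved under pics/ and viewed, about 8 in all and at most 12, crops included, and the job is handed in when it is done.

Besides the shell and the picture viewer there is one more tool, called after ">>>" as name([rows], argument=value, ...), one row to a line, values as JSON. arm_command: Moves the arm, as the interface text tells. Its arguments: {"type":"object","properties":{"moves":{"type":"array","items":{"type":"array","items":{"type":"number"}}},"squeeze":{"type":"number"}},"required":["moves"]}

```bash
mkdir -p pics
cat > h.py <<'E'
from workcell import env
import numpy as np, cv2
def snap(n,f):
    p,d=env.read_camera(n); cv2.imwrite(f"pics/{f}.png",p); np.save(f"pics/{f}.npy",d); return p,d
def cloud(n,d):
    c=env.get_calibration(n); v,u=np.mgrid[:d.shape[0],:d.shape[1]]
    P=np.stack([(u-c["cx"])/c["fx"]*d,(v-c["cy"])/c["fy"]*d,d],-1)
    T=np.array(c["pose"]); W=P@T[:3,:3].T+T[:3,3]; W[d<=0]=np.nan; return W
E
python3 - <<'E'
from h import *
a,_=snap("scene","s0"); b,_=snap("top","t0")
for n in("scene","top"):
    c=env.get_calibration(n);print(n,c["fx"],c["cx"],c["cy"],np.round(c["pose"],3).tolist())
s=env.get_state();print({k:np.round(v,3).tolist() for k,v in s.items()}, env.finger_overhang)
E
```

```text
scene 428.7744543245099 279.37657720572713 211.60651078354095 [[0.616, 0.681, -0.396, 0.995], [0.788, -0.529, 0.314, -0.417], [0.004, -0.505, -0.863, 1.148], [0.0, 0.0, 0.0, 1.0]]
top 466.64361496836284 278.6084856668507 207.53368298904917 [[0.028, -0.986, 0.166, 0.354], [-1.0, -0.026, 0.011, -0.03], [-0.007, -0.167, -0.986, 1.104], [0.0, 0.0, 0.0, 1.0]]
{'clock': 0.1, 'joint_pos': [-1.272, 0.314, 0.045, 1.304, 0.0, 1.431], 'qvel': [-0.0, -0.0, 0.004, -0.001, -0.0, 0.0], 'tau': [0.002, -48.172, 29.924, 0.013, -0.0, -0.0], 'tcp_pos': [0.244, -0.52, 0.247], 'orientation': [-0.001, 0.976, 0.218, -0.0], 'wrist_force': [0.103, -0.103, -0.956], 'ft_torque': [0.02, 0.002, 0.014], 'finger_gap': 0.085} 0.017
```

View pics/s0.png

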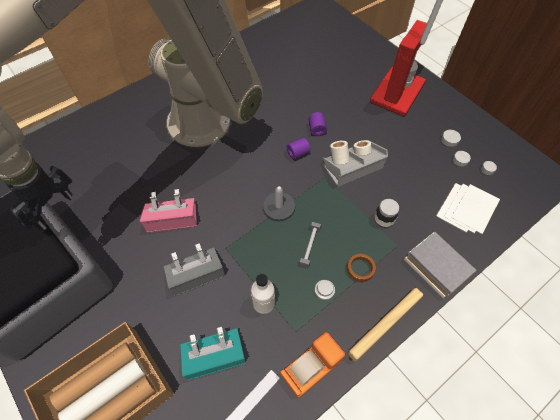

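View pics/t0.png

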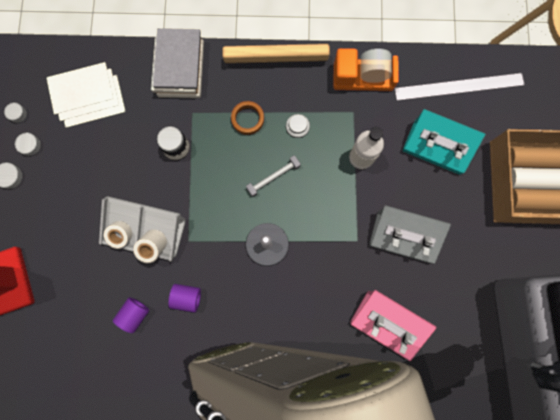

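The scene picture shows the grey rack at (356,160) with two rolls, the left one at (340,150) looking the longer. The spindle is at (279,205), the rod at (311,243), and the stands are pink (170,213), grey (193,267) and turquoise (212,352). The top picture has the rolls at (117,235) and (151,247), the spindle at (266,243), the rod from (251,190) to (295,162) and the grey stand at (410,235).

Two purple rolls, at (131,315) and (184,298) in the top picture, are not meant. The grey stand fits the description; the pink and turquoise ones don't. I'll check both choices in an enlarged crop.

Run:
```python
from h import *
t=cv2.imread("pics/t0.png");s=cv2.imread("pics/s0.png")
R=lambda im,x,y,w,h:cv2.resize(im[y:y+h,x:x+w],(400,300),interpolation=cv2.INTER_CUBIC)
cv2.imwrite("pics/crop1.png",np.vstack([np.hstack([R(t,90,190,100,75),R(s,315,125,80,60)]),np.hstack([R(t,360,200,100,75),R(t,225,145,160,120)])]))
W=cloud("top",np.load("pics/t0.npy")); V=cloud("scene",np.load("pics/s0.npy"))
f=lambda a:np.round(a,3).tolist()
for n,(u,v) in dict(rollL=(117,226),rollR=(151,238),rackTL=(105,203),rackTR=(182,213),spin=(266,240),disc=(285,255),rodA=(251,190),rodM=(273,177),rodB=(295,162),standTL=(383,212),standTR=(447,225),spray=(376,134),jar=(171,138),table=(230,215)).items(): print(n,f(W[v,u]))
for n,(u,v) in dict(roll1=(340,142),roll2=(363,144),spin=(279,189)).items(): print(n,f(V[v,u]))
```

```text
rollL [0.477, 0.342, 0.071]
rollR [0.451, 0.26, 0.083]
rackTL [0.528, 0.372, 0.075]
rackTR [0.521, 0.214, -0.002]
spin [0.451, 0.006, 0.11]
disc [0.427, -0.036, 0.001]
rodA [0.576, 0.048, 0.029]
rodM [0.611, -0.002, 0.018]
rodB [0.647, -0.054, 0.027]
standTL [0.525, -0.252, 0.07]
standTR [0.499, -0.393, 0.074]
spray [0.668, -0.215, 0.183]
jar [0.684, 0.234, 0.074]
table [0.519, 0.099, -0.001]
roll1 [0.418, 0.285, 0.076]
roll2 [0.452, 0.364, 0.04]
spin [0.458, 0.007, 0.11]
```

View pics/crop1.png

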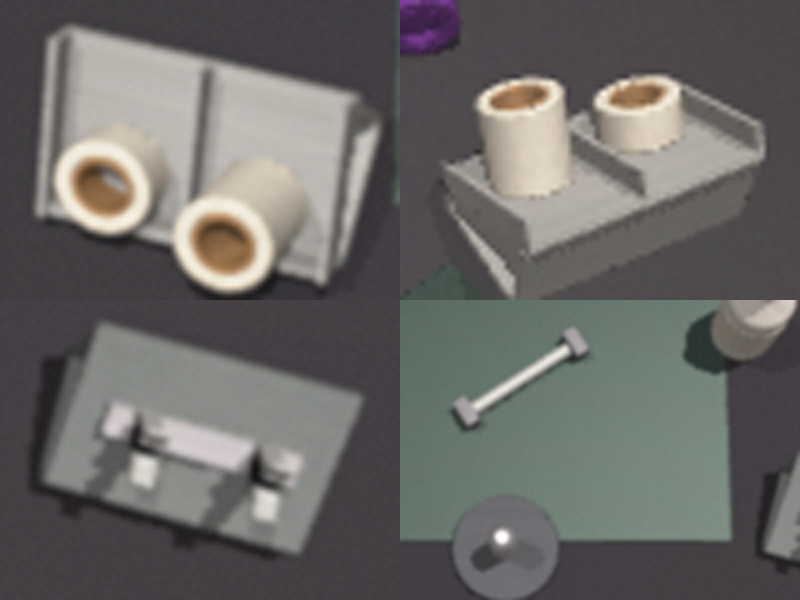

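The crop confirms both choices. The full roll is the one in the -y lane, at (151,247) in the top picture: it is clearly taller than the other. The stand meant is the grey one. Next I'll make precise fits from both clouds.

```bash
cat > meas.py <<'E'
from h import *
from scipy.optimize import least_squares as LS
f=lambda a:np.round(a,4).tolist()
C=[cloud("top",np.load("pics/t0.npy")).reshape(-1,3),cloud("scene",np.load("pics/s0.npy")).reshape(-1,3)]
sel=lambda A,x0,x1,y0,y1,z0,z1:A[(A[:,0]>x0)&(A[:,0]<x1)&(A[:,1]>y0)&(A[:,1]<y1)&(A[:,2]>z0)&(A[:,2]<z1)]
def plane(P,tol=.002,tilt=np.cos(np.pi/6)):
    r=np.random.default_rng(0);best=None;bn=0
    for _ in range(1500):
        q=P[r.choice(len(P),3,False)];n=np.cross(q[1]-q[0],q[2]-q[0]);l=np.linalg.norm(n)
        if l<1e-7: continue
        n=n/l*np.sign(n[2]+1e-12)
        if abs(n[2]-tilt)>.05: continue
        i=abs((P-q[0])@n)<tol
        if i.sum()>bn: bn=i.sum();best=i
    Q=P[best];c=Q.mean(0);n=np.linalg.svd(Q-c,full_matrices=False)[2][2];n*=np.sign(n[2]);return c,n,Q
print("RACK")
for k,A in enumerate(C):
    P=sel(A,.38,.58,.17,.42,.01,.16);c,n,Q=plane(P);print(k,len(P),len(Q),"floor c",f(c),"n",f(n),"yaw of -front",round(np.arctan2(-n[1],-n[0]),3))
    # impose 30deg lean
    h=-n[:2]/np.linalg.norm(n[:2]);a=np.r_[-h*.5,.866]
    H=(P-c)@n
    R=P[(H>.022)&(H<.065)&(np.linalg.norm(P[:,:2]-[.44,.27],axis=1)<.06)]
    e1=np.r_[h*.866,.5];e2=np.cross(a,e1)
    X=(R-c)@np.c_[e1,e2]; top=(R-c)@a
    out=top>.056; S=X[~out]
    r0=LS(lambda p:np.linalg.norm(S-p,axis=1)-.028,S.mean(0),loss="soft_l1",f_scale=.001)
    p=r0.x;g=lambda t:c+e1*p[0]+e2*p[1]+a*t
    print("  roll pts",len(S),out.sum(),"res",round(np.median(abs(r0.fun)),4),"toph",f(np.percentile(top,[50,90,98])),"base",f(g(0)),"mid",f(g(.03)),"top",f(g(.06)))
print("SPINDLE")
for k,A in enumerate(C):
    P=sel(A,.40,.52,-.05,.06,.025,.095)
    r0=LS(lambda p:np.linalg.norm(P[:,:2]-p,axis=1)-.012,P[:,:2].mean(0)+[0.0,0],loss="soft_l1",f_scale=.001)
    T=sel(A,.40,.52,-.05,.06,.105,.13); D=sel(A,.37,.55,-.09,.09,.009,.02)
    print(k,len(P),f(r0.x),round(np.median(abs(r0.fun)),4),"tip",f(T.mean(0)),f(T[:,2].max()),"disc z",f(np.median(D[:,2])),"circle",f(cv2.minEnclosingCircle(D[:,:2].astype(np.float32))[0]))
print("ROD")
for k,A in enumerate(C):
    P=sel(A,.53,.70,-.1,.1,.008,.045);r=cv2.minAreaRect(P[:,:2].astype(np.float32));b=cv2.boxPoints(r)
    print(k,len(P),f(r[0]),f(r[1]),round(r[2],1),f(b[1]-b[0]),f(b[2]-b[1]),"z",f(np.percentile(P[:,2],[50,98])))
print("STAND")
for k,A in enumerate(C):
    P=sel(A,.38,.56,-.43,-.21,.01,.16);c,n,Q=plane(P);h=-n[:2]/np.linalg.norm(n[:2])
    e1=np.r_[h*.866,.5];e2=np.cross(n,e1);H=(P-c)@n;X=(P-c)@np.c_[e1,e2]
    print(k,len(Q),"c",f(c),"n",f(n),"dir",round(np.arctan2(h[1],h[0]),3))
    q=((Q-c)@np.c_[e1,e2]).astype(np.float32);r=cv2.minAreaRect(q);print("  plate rect",f(r[0]),f(r[1]),round(r[2],2),f(cv2.boxPoints(r)))
    for lo,hi in((.004,.012),(.012,.03),(.032,.056)):
        i=(H>lo)&(H<hi);Y=X[i]
        print("  H",lo,hi,i.sum(),"x",f(np.percentile(Y[:,0],[2,50,98])),"y",f(np.percentile(Y[:,1],[2,50,98])))
    Y=X[(H>.034)&(H<.056)];m=np.median(Y[:,1]);
    for s in(Y[Y[:,1]<Y[:,1].mean()],Y[Y[:,1]>=Y[:,1].mean()]): print("  clip",len(s),f(s.min(0)),f(s.max(0)),f(s.mean(0)))
    print("  c+34n",f(c+.034*n),"e1",f(e1),"e2",f(e2),"Hmax",f(H.max()))
E
python3 meas.py
```

```text
RACK
0 3811 1347 floor c [0.4946, 0.2957, 0.0513] n [-0.4962, 0.1033, 0.862] yaw of -front -0.205
  roll pts 352 331 res 0.0021 toph [0.055, 0.0611, 0.0627] base [0.4534, 0.2659, 0.0315] mid [0.4387, 0.2689, 0.0575] top [0.424, 0.272, 0.0834]
1 1800 354 floor c [0.5016, 0.2954, 0.0556] n [-0.4418, 0.0895, 0.8927] yaw of -front -0.2
  roll pts 195 88 res 0.0017 toph [0.0492, 0.0595, 0.061] base [0.4532, 0.2675, 0.0313] mid [0.4385, 0.2704, 0.0573] top [0.4238, 0.2734, 0.0833]
SPINDLE
0 25 [0.4523, 0.0084] 0.0001 tip [0.4512, 0.0087, 0.1089] 0.115 disc z 0.013 circle [0.452, 0.0082]
1 99 [0.4527, 0.0102] 0.0008 tip [0.4555, 0.0079, 0.1095] 0.1136 disc z 0.0129 circle [0.471, 0.0001]
ROD
0 390 [0.6304, 0.0092] [0.0674, 0.1381] 34.7 [0.07850000262260437, -0.1136000007390976] [0.055399999022483826, 0.03830000013113022] z [0.0196, 0.0295]
1 264 [0.6155, -0.0052] [0.105, 0.1301] 65.7 [0.11860000342130661, -0.05350000038743019] [0.04320000112056732, 0.09570000320672989] z [0.0192, 0.0307]
STAND
0 1607 c [0.4811, -0.3149, 0.0516] n [-0.4829, 0.1293, 0.8661] dir -0.262
  plate rect [-0.003, -0
[... 721 characters left out ...]
8] dir -0.255
  plate rect [-0.0057, 0.0012] [0.108, 0.1498] 0.26 [[-0.060100000351667404, 0.07590000331401825], [-0.05939999967813492, -0.0738999992609024], [0.04859999939799309, -0.07339999824762344], [0.04800000041723251, 0.07639999687671661]]
  H 0.004 0.012 179 x [-0.0175, -0.0039, 0.0038] y [-0.0516, 0.0016, 0.0542]
  H 0.012 0.03 51 x [-0.0053, 0.0034, 0.0056] y [-0.0379, -0.0266, 0.0409]
  H 0.032 0.056 114 x [-0.0234, -0.0006, 0.0104] y [-0.0381, -0.0269, 0.0407]
  clip 56 [-0.0246, -0.0384] [0.0114, -0.0259] [-0.0069, -0.0325]
  clip 51 [-0.026, 0.0292] [0.0132, 0.0416] [-0.0068, 0.0354]
  c+34n [0.4687, -0.3135, 0.0829] e1 [0.838, -0.2185, 0.5] e2 [0.2523, 0.9676, 0.0] Hmax 0.0546
```

```bash
cat > go.py <<'E'
from h import *
import sys
s=env.get_state();w,x,y,z=s["orientation"];p=np.array(s["tcp_pos"])
R=cv2.Rodrigues(2*np.arctan2(np.linalg.norm([x,y,z]),w)*np.array([x,y,z])/np.linalg.norm([x,y,z]))[0]
yaw=np.arctan2(R[1,0],R[0,0])
print("t",round(s["clock"],2),"p",p.round(4),"yaw",round(yaw,3),"tilt",R[:,2].round(3),"F",np.round(s["wrist_force"],1),"gap",round(s["finger_gap"],4))
for a in sys.argv[1:]:
    v=[float(k) for k in a.split(",")]
    print(a,"->",(R.T@(np.array(v[:3])-p)*1000).round(1).tolist(), "turn",round(-(v[3]-yaw),3) if len(v)>3 else "")
E
python3 go.py .45,-.15,.25,1.5 .4327,.2710,.20,2.937 .4327,.2710,.066,2.937
```

```text
t 0.1 p [ 0.2442 -0.5201  0.2475] yaw 0.439 tilt [-0.     0.002 -1.   ] F [ 0.1 -0.1 -1. ] gap 0.0855
.45,-.15,.25,1.5 -> [343.6, -247.6, -2.0] turn -1.061
.4327,.2710,.20,2.937 -> [506.8, -636.0, 48.7] turn -2.498
.4327,.2710,.066,2.937 -> [506.7, -635.7, 182.7] turn -2.498
```

>>> arm_command([
  [0, 344, -248, 0, -1.06],
  [0, 344, -248, 0, -1.06],
  [0, 344, -248, 0, -1.06],
  [0, 344, -248, 0, -1.06],
  [0, 344, -248, 0, -1.06],
  [0, 344, -248, 0, -1.06],
  [0, 344, -248, 0, -1.06],
  [0, 344, -248, 0, -1.06],
  [0.15, 507, -636, 20, -2.5],
  [0.15, 507, -636, 20, -2.5],
  [0.15, 507, -636, 20, -2.5],
  [0.15, 507, -636, 20, -2.5],
], squeeze=25)

```text
clock: 1.3
tcp_pos: [0.4355, 0.0308, 0.2389]
orientation: [-0.0, 0.496, 0.869, -0.0]
wrist_force: [1.0, -0.1, 0.5]
finger_gap: 0.0727
```

```bash
python3 go.py .4327,.2710,.20,2.937
```

```text
t 1.3 p [0.4355 0.0308 0.2389] yaw 2.105 tilt [-0.  0. -1.] F [ 1.  -0.1  0.5] gap 0.0727
.4327,.2710,.20,2.937 -> [208.2, 119.9, 38.9] turn -0.832
```

>>> arm_command([
  [0.15, 208, 120, 39, -0.83],
  [0.15, 208, 120, 39, -0.83],
  [0.15, 208, 120, 39, -0.83],
  [0.15, 208, 120, 39, -0.83],
  [0.15, 208, 120, 39, -0.83],
  [0.15, 208, 120, 39, -0.83],
  [0.15, 208, 120, 39, -0.83],
  [0.15, 208, 120, 39, -0.83],
  [0.15, 208, 120, 39, -0.83],
])

```text
clock: 2.2
tcp_pos: [0.4351, 0.2681, 0.2003]
orientation: [0.0, 0.108, 0.994, -0.0]
wrist_force: [-0.6, 0.2, 0.1]
finger_gap: 0.0724
```

```bash
python3 go.py .4327,.2710,.066,2.937
```

```text
t 2.2 p [0.4351 0.2681 0.2003] yaw 2.926 tilt [-0. -0. -1.] F [-0.6  0.2  0.1] gap 0.0724
.4327,.2710,.066,2.937 -> [3.0, 2.3, 134.3] turn -0.011
```

>>> arm_command([
  [0.15, 3, 2, 50, -0.01],
  [0.15, 3, 2, 95, -0.01],
  [0.15, 3, 2, 120, -0.01],
  [0.15, 3, 2, 134, -0.01],
  [0.15, 3, 2, 134, -0.01],
  [0.15, 3, 2, 134, -0.01],
])

```text
clock: 2.8
tcp_pos: [0.433, 0.2709, 0.0668]
orientation: [0.0, 0.102, 0.995, 0.0]
wrist_force: [-0.4, -0.5, 0.8]
finger_gap: 0.0726
```

```bash
python3 go.py .4327,.2710,.066,2.937; python3 -c "
from h import *
p,d=snap('top','t1');q,e=snap('scene','s1')
R=lambda im,x,y,w,h:cv2.resize(im[y:y+h,x:x+w],(400,300),interpolation=cv2.INTER_CUBIC)
cv2.imwrite('pics/crop2.png',np.hstack([R(p,90,180,120,90),R(q,290,90,120,90)]))"
```

```text
t 2.8 p [0.433  0.2709 0.0668] yaw 2.937 tilt [ 0.  0. -1.] F [-0.4 -0.5  0.8] gap 0.0726
.4327,.2710,.066,2.937 -> [0.3, 0.1, 0.8] turn -0.0
```

View pics/crop2.png

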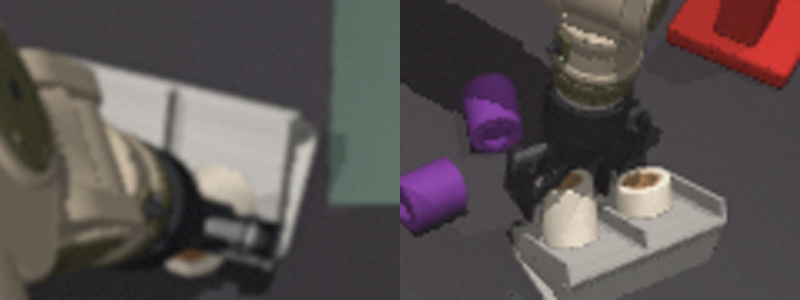

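The crop shows the fingers either side of the long roll and clear of the short one. I'll close them.

>>> arm_command([
  [1, 0, 0, 0, 0],
  [1, 0, 0, 0, 0],
  [1, 0, 0, 0, 0],
  [1, 0, 0, 0, 0],
  [1, 0, 0, 0, 0],
], squeeze=25)

```text
clock: 3.4
tcp_pos: [0.4335, 0.2715, 0.0677]
orientation: [0.001, 0.101, 0.995, 0.0]
wrist_force: [-0.2, -2.8, 5.1]
finger_gap: 0.0563
```

>>> arm_command([
  [1, 4, 0, -10, 0],
  [1, 12, 0, -25, 0],
  [1, 20, 0, -45, 0],
  [1, 20, 0, -80, 0],
  [1, 20, 0, -110, 0],
  [1, 20, 0, -110, 0],
])

```text
clock: 4.0
tcp_pos: [0.4149, 0.277, 0.1811]
orientation: [0.003, 0.101, 0.995, 0.002]
wrist_force: [0.9, 0.3, -2.7]
finger_gap: 0.0562
```

```bash
python3 go.py .50,.12,.18,2.937; python3 -c "
from h import *
q,e=snap('scene','s2');W=cloud('scene',e)
cv2.imwrite('pics/crop3.png',cv2.resize(q[60:210,270:420],(600,600),interpolation=cv2.INTER_CUBIC))"
```

```text
t 4.0 p [0.4149 0.277  0.1811] yaw 2.939 tilt [ 0.007  0.004 -1.   ] F [ 0.9  0.3 -2.7] gap 0.0562
.50,.12,.18,2.937 -> [-114.9, -136.7, 1.2] turn 0.002
```

View pics/crop3.png

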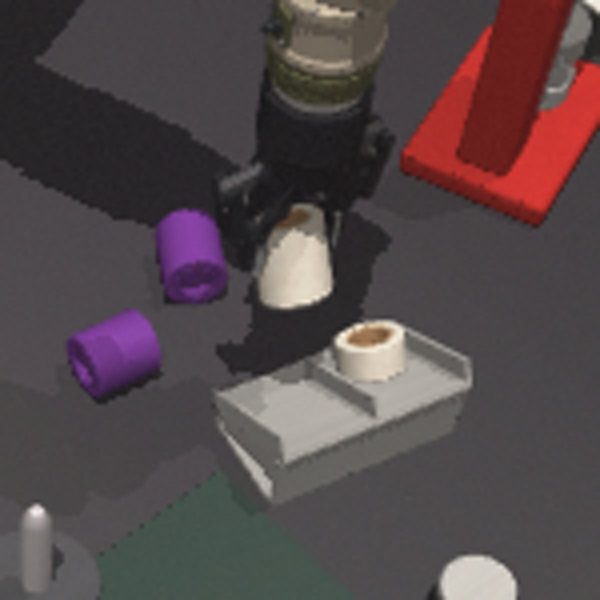

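The roll is lifted and still tilted; the short roll hasn't moved. Next I'll carry it to clear table at about (0.50, 0.12).

>>> arm_command([
  [1, -30, -40, 0, 0],
  [1, -60, -75, 0, 0],
  [1, -90, -110, 0, 0],
  [1, -115, -137, 0, 0],
  [1, -115, -137, 25, 0],
  [1, -115, -137, 60, 0],
  [1, -115, -137, 95, 0],
  [1, -115, -137, 110, 0],
  [1, -115, -137, 115, 0],
  [1, -115, -137, 115, 0],
], squeeze=20)

```text
clock: 5.05
tcp_pos: [0.4965, 0.1182, 0.0599]
orientation: [-0.002, 0.101, 0.995, -0.0]
wrist_force: [0.3, 0.4, -1.7]
finger_gap: 0.0563
```

```bash
python3 go.py
python3 - <<'E'
from h import *
for n in("scene","top"):
    _,d=snap(n,"u_"+n);W=cloud(n,d).reshape(-1,3)
    P=W[(abs(W[:,0]-.50)<.07)&(abs(W[:,1]-.12)<.055)&(W[:,2]>.004)&(W[:,2]<.035)]
    print(n,len(P),np.round(P[:,2].min(),4) if len(P) else "",np.round(np.percentile(P,[2,50,98],axis=0),3).tolist())
E
```

```text
t 5.05 p [0.4965 0.1182 0.0599] yaw 2.939 tilt [-0.003 -0.    -1.   ] F [ 0.3  0.4 -1.7] gap 0.0563
scene 77 0.004 [[0.462, 0.069, 0.004], [0.53, 0.096, 0.005], [0.569, 0.171, 0.034]]
top 63 0.004 [[0.453, 0.066, 0.004], [0.533, 0.093, 0.005], [0.569, 0.144, 0.034]]
```

>>> arm_command([
  [1, 0, 0, 4, 0],
  [1, 0, 0, 8, 0],
  [1, 0, 0, 10, 0],
  [1, 0, 0, 10, 0],
])

```text
clock: 5.55
tcp_pos: [0.4977, 0.1182, 0.0511]
orientation: [-0.0, 0.101, 0.995, -0.0]
wrist_force: [0.6, -0.4, -1.8]
finger_gap: 0.0563
```

>>> arm_command([
  [1, 0, 0, 2, 0],
  [1, 0, 0, 4, 0],
  [1, 0, 0, 4, 0],
])

```text
clock: 5.85
tcp_pos: [0.4987, 0.1182, 0.0489]
orientation: [0.001, 0.101, 0.995, 0.0]
wrist_force: [-4.2, -0.8, 11.0]
finger_gap: 0.0565
```

>>> arm_command([
  [1, -4, 0, 1, 0],
  [1, -8, 0, 2, 0],
  [1, -12, 0, 3, 0],
  [1, -16, 0, 4, 0],
  [1, -20, 0, 5, 0],
  [1, -25, 0, 7, 0],
  [1, -25, 0, 7, 0],
], squeeze=20)

```text
clock: 6.55
tcp_pos: [0.5227, 0.1135, 0.0408]
orientation: [0.0, 0.101, 0.995, 0.0]
wrist_force: [-1.6, 0.6, 5.8]
finger_gap: 0.0561
```

```bash
python3 go.py
python3 - <<'E'
from h import *
q,e=snap('scene','s3')
c=env.get_calibration('scene');T=np.linalg.inv(c["pose"]);p=T@[.50,.12,.04,1];u=int(c["fx"]*p[0]/p[2]+c["cx"]);v=int(c["fy"]*p[1]/p[2]+c["cy"]);print(u,v)
cv2.imwrite('pics/crop4.png',cv2.resize(q[v-50:v+50,u-50:u+50],(600,600),interpolation=cv2.INTER_CUBIC))
E
```

```text
t 6.55 p [0.5227 0.1135 0.0408] yaw 2.939 tilt [ 0.     0.001 -1.   ] F [-1.6  0.6  5.8] gap 0.0561
316 191
```

View pics/crop4.png

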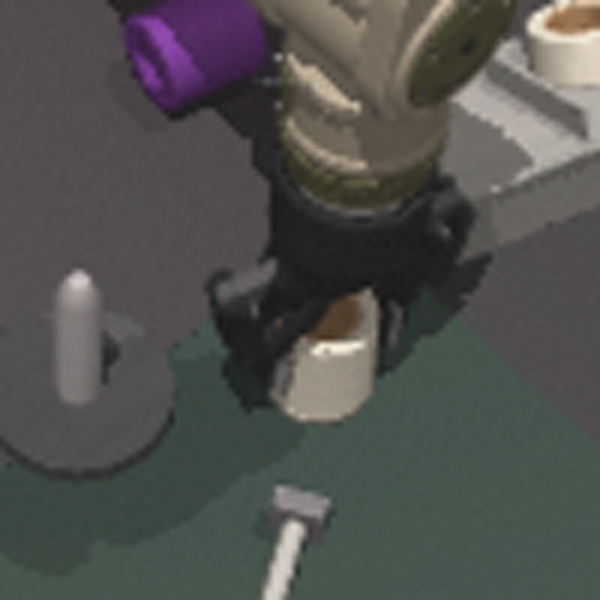

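The roll looks upright on the mat. I'll release it, back off upward and measure it.

>>> arm_command([
  [0.1, 0, 0, 0, 0],
  [0.1, 0, 0, 0, 0],
  [0.1, 0, 0, 0, 0],
  [0.1, 0, 0, -30, 0],
  [0.1, 0, 0, -70, 0],
  [0.1, 0, 0, -110, 0],
  [0.1, 45, 0, -140, 0],
  [0.1, 90, 0, -140, 0],
  [0.1, 90, 0, -140, 0],
])

```text
clock: 7.5
tcp_pos: [0.4279, 0.1318, 0.1802]
orientation: [-0.002, 0.1, 0.995, -0.0]
wrist_force: [-0.4, 0.3, -0.2]
finger_gap: 0.0768
```

```bash
python3 - <<'E'
from h import *
from scipy.optimize import least_squares as LS
for n in("scene","top"):
    _,d=snap(n,"v_"+n);W=cloud(n,d).reshape(-1,3)
    P=W[(np.linalg.norm(W[:,:2]-[.52,.114],axis=1)<.05)&(W[:,2]>.01)&(W[:,2]<.075)]
    S=P[P[:,2]<.054];r=LS(lambda p:np.linalg.norm(S[:,:2]-p,axis=1)-.028,[.52,.114],loss="soft_l1",f_scale=.001)
    T=P[P[:,2]>.057];print(n,len(S),r.x.round(4),np.median(abs(r.fun)).round(4),"top",len(T),np.percentile(T[:,2],[5,50,95]).round(4),cv2.minEnclosingCircle(T[:,:2].astype(np.float32)))
# rod
    Q=W[(abs(W[:,0]-.611)<.06)&(abs(W[:,1]+.003)<.075)&(W[:,2]>.008)&(W[:,2]<.045)]
    u=np.array([.571,-.821]);nn=np.array([.821,.571]);k=abs((Q[:,:2]-[.611,-.003])@nn)<.028;Q=Q[k]
    B=Q[Q[:,2]>.0225];a=(B[:,:2]-[.611,-.003])@u;i=B[a<0].mean(0);j=B[a>0].mean(0)
    rr=cv2.minAreaRect(Q[:,:2].astype(np.float32))
    print(" rod rect",np.round(rr[0],4),np.round(rr[1],4),round(rr[2],1),"blocktops",i.round(4),j.round(4),"mid",((i+j)/2).round(4),"len",np.linalg.norm(i-j).round(4),"dir",np.degrees(np.arctan2(j[1]-i[1],j[0]-i[0])).round(1))
E
python3 go.py
```

```text
scene 195 [0.5246 0.115 ] 0.0016 top 131 [0.0573 0.0593 0.0625] ((0.526419997215271, 0.11571343243122101), 0.02905423566699028)
 rod rect [ 0.6166 -0.0018] [0.0275 0.1394] 34.8 blocktops [0.5811 0.0495 0.0259] [ 0.6512 -0.0525  0.0266] mid [ 0.6162 -0.0015  0.0263] len 0.1238 dir -55.5
top 134 [0.522  0.1135] 0.0018 top 279 [0.0573 0.0594 0.0619] ((0.5223764777183533, 0.11367356032133102), 0.027844112366437912)
 rod rect [ 0.6141 -0.002 ] [0.0284 0.1379] 34.7 blocktops [0.5787 0.0488 0.0271] [ 0.6486 -0.0528  0.0271] mid [ 0.6136 -0.002   0.0271] len 0.1234 dir -55.5
t 7.6 p [0.4335 0.1315 0.1805] yaw 2.94 tilt [ 0.001 -0.    -1.   ] F [-0.2  0.7  0.5] gap 0.0768
```

```bash
python3 go.py .5233,.1143,.10,2.937 .5233,.1143,.048,2.937
```

```text
t 7.6 p [0.4335 0.1315 0.1805] yaw 2.94 tilt [ 0.001 -0.    -1.   ] F [-0.2  0.7  0.5] gap 0.0768
.5233,.1143,.10,2.937 -> [-91.3, 1.1, 80.6] turn 0.003
.5233,.1143,.048,2.937 -> [-91.3, 1.1, 132.6] turn 0.003
```

>>> arm_command([
  [0.1, -45, 1, 0, 0],
  [0.1, -91, 1, 0, 0],
  [0.1, -91, 1, 30, 0],
  [0.1, -91, 1, 70, 0],
  [0.1, -91, 1, 110, 0],
  [0.1, -91, 1, 132, 0],
  [0.1, -91, 1, 132, 0],
  [0.1, -91, 1, 132, 0],
  [1, -91, 1, 132, 0],
  [1, -91, 1, 132, 0],
  [1, -91, 1, 132, 0],
  [1, -91, 1, 132, 0],
], squeeze=40)

```text
clock: 8.8
tcp_pos: [0.5255, 0.1139, 0.0503]
orientation: [0.002, 0.101, 0.995, 0.0]
wrist_force: [-0.2, -1.2, 6.6]
finger_gap: 0.0557
```

>>> arm_command([
  [1, 0, 0, -8, 0],
  [1, 0, 0, -40, 0],
  [1, 0, 0, -85, 0],
  [1, 0, 0, -125, 0],
  [1, 0, 0, -125, 0],
  [1, 0, 0, -125, 0],
])

```text
clock: 9.4
tcp_pos: [0.5241, 0.1141, 0.1746]
orientation: [0.001, 0.101, 0.995, 0.0]
wrist_force: [-0.7, -0.3, -2.5]
finger_gap: 0.0553
```

```bash
python3 - <<'E'
from h import *
from scipy.optimize import least_squares as LS
s=env.get_state();t=np.array(s["tcp_pos"])
for n in("scene","top"):
    p,d=snap(n,"w_"+n);W=cloud(n,d).reshape(-1,3)
    if n=="scene":
        c=env.get_calibration(n);q=np.linalg.inv(c["pose"])@np.r_[t,1];u=int(c["fx"]*q[0]/q[2]+c["cx"]);v=int(c["fy"]*q[1]/q[2]+c["cy"]);cv2.imwrite("pics/crop5.png",cv2.resize(p[v-50:v+70,u-60:u+60],(600,600),interpolation=cv2.INTER_CUBIC))
    P=W[(np.linalg.norm(W[:,:2]-t[:2],axis=1)<.045)&(W[:,2]>t[2]-.055)&(W[:,2]<t[2]-.02)]
    r=LS(lambda p:np.linalg.norm(P[:,:2]-p,axis=1)-.028,t[:2],loss="soft_l1",f_scale=.001)
    print(n,len(P),r.x.round(4),np.median(abs(r.fun)).round(4),"zmin",P[:,2].min().round(4))
    # tilt: free axis slope
    m=LS(lambda p:np.linalg.norm(P[:,:2]-p[:2]-np.outer(P[:,2]-t[2]+.04,p[2:4]),axis=1)-.028,np.r_[r.x,0,0],loss="soft_l1",f_scale=.001);print("  tilt fit",m.x.round(4))
E
python3 go.py .4523,.009,.173
```

```text
scene 122 [0.5224 0.1159] 0.001 zmin 0.1235
  tilt fit [ 0.5219  0.1163  0.0542 -0.1109]
top 57 [0.5208 0.1149] 0.0002 zmin 0.1213
  tilt fit [ 0.5208  0.1149 -0.0022 -0.0058]
t 9.5 p [0.5224 0.1139 0.1721] yaw 2.939 tilt [-0.002 -0.    -1.   ] F [-0.5 -0.3 -2.9] gap 0.0556
.4523,.009,.173 -> [47.6, -116.9, -0.7] turn
```

View pics/crop5.png

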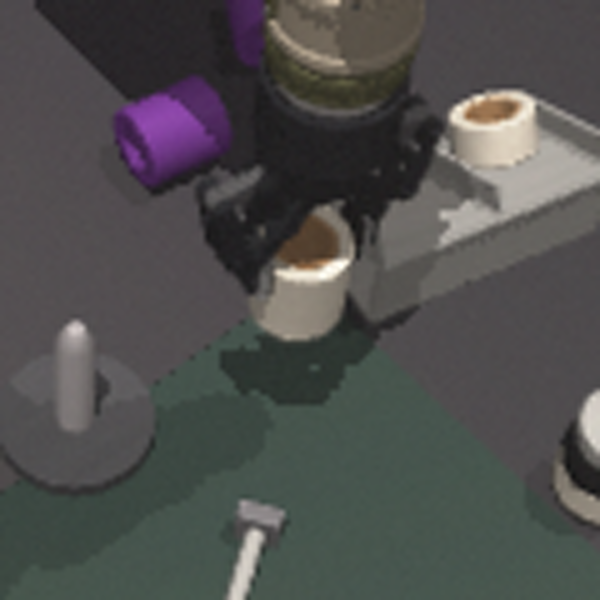

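The roll hangs upright in the fingers and the scene is otherwise undisturbed. I'll move over the spindle.

>>> arm_command([
  [1, 0, 0, -20, 0],
  [1, 16, -40, -20, 0],
  [1, 32, -80, -20, 0],
  [1, 47, -117.5, -20, 0],
  [1, 47, -117.5, -20, 0],
  [1, 47, -117.5, -20, 0],
  [1, 47, -117.5, -20, 0],
])

```text
clock: 10.2
tcp_pos: [0.4538, 0.0087, 0.1924]
orientation: [-0.001, 0.101, 0.995, 0.0]
wrist_force: [0.3, 0.2, -3.2]
finger_gap: 0.0555
```

```bash
python3 - <<'E'
from h import *
from scipy.optimize import least_squares as LS
s=env.get_state();t=np.array(s["tcp_pos"])
for n in("scene","top"):
    p,d=snap(n,"x_"+n);W=cloud(n,d).reshape(-1,3)
    for nm,z0,z1,R,rad in(("roll",t[2]-.052,t[2]-.02,.028,.045),("spin",.03,.098,.012,.03)):
        P=W[(np.linalg.norm(W[:,:2]-[.453,.008],axis=1)<rad)&(W[:,2]>z0)&(W[:,2]<z1)]
        if len(P)<6: print(n,nm,len(P)); continue
        r=LS(lambda p:np.linalg.norm(P[:,:2]-p,axis=1)-R,[.453,.008],loss="soft_l1",f_scale=.001)
        print(n,nm,len(P),r.x.round(4),np.median(abs(r.fun)).round(4))
E
python3 go.py .453,.008,.064
```

```text
scene roll 126 [0.4518 0.011 ] 0.0009
scene spin 99 [0.4526 0.0099] 0.0006
top roll 0
top spin 0
t 10.3 p [0.4541 0.009  0.1927] yaw 2.94 tilt [-0.001  0.    -1.   ] F [-0.8 -0.3 -1.9] gap 0.0557
.453,.008,.064 -> [0.8, -1.3, 128.7] turn
```

>>> arm_command([
  [1, -0.5, -1, 20, 0],
  [1, -0.5, -1, 32, 0],
  [1, -0.5, -1, 44, 0],
  [1, -0.5, -1, 52, 0],
  [1, -0.5, -1, 60, 0],
  [1, -0.5, -1, 60, 0],
])

```text
clock: 10.9
tcp_pos: [0.4535, 0.0074, 0.1322]
orientation: [-0.001, 0.101, 0.995, 0.0]
wrist_force: [0.4, -0.5, -1.8]
finger_gap: 0.0556
```

>>> arm_command([
  [1, 0, 0, 12, 0],
  [1, 0, 0, 24, 0],
  [1, 0, 0, 36, 0],
  [1, 0, 0, 48, 0],
  [1, 0, 0, 58, 0],
  [1, 0, 0, 62, 0],
  [1, 0, 0, 62, 0],
])

```text
clock: 11.6
tcp_pos: [0.4539, 0.0073, 0.0709]
orientation: [-0.0, 0.101, 0.995, -0.0]
wrist_force: [-0.6, -0.7, -1.4]
finger_gap: 0.0558
```

>>> arm_command([
  [1, 0, 0, 2, 0],
  [1, 0, 0, 4, 0],
  [1, 0, 0, 5, 0],
  [1, 0, 0, 5, 0],
])

```text
clock: 12.0
tcp_pos: [0.4542, 0.0072, 0.0663]
orientation: [0.0, 0.101, 0.995, -0.0]
wrist_force: [-0.2, -0.1, -2.4]
finger_gap: 0.0558
```

>>> arm_command([
  [1, 0, 0, 1, 0],
  [1, 0, 0, 2, 0],
  [1, 0, 0, 3, 0],
  [1, 0, 0, 3, 0],
])

```text
clock: 12.4
tcp_pos: [0.4542, 0.0072, 0.0643]
orientation: [0.0, 0.101, 0.995, -0.0]
wrist_force: [-3.0, -0.1, 8.2]
finger_gap: 0.0555
```

The roll is seated: the contact force rises at the expected height. I'll release it, rise and go to the rod.

>>> arm_command([
  [0.1, 0, 0, 0, 0],
  [0.1, 0, 0, 0, 0],
  [0.1, 0, 0, 0, 0],
  [0.1, 0, 0, -25, 0],
  [0.1, 0, 0, -65, 0],
  [0.1, 0, 0, -110, 0],
  [0.1, 0, 0, -140, 0],
  [0.1, 0, 0, -140, 0],
  [0.1, 0, 0, -140, 0],
])

```text
clock: 13.3
tcp_pos: [0.4547, 0.0072, 0.2036]
orientation: [0.001, 0.101, 0.995, -0.0]
wrist_force: [0.2, -0.3, -0.2]
finger_gap: 0.077
```

```bash
python3 go.py .6148,-.0018,.12,2.173 .6148,-.0018,.020,2.173
```

```text
t 13.3 p [0.4547 0.0072 0.2036] yaw 2.939 tilt [ 0.002 -0.    -1.   ] F [ 0.2 -0.3 -0.2] gap 0.077
.6148,-.0018,.12,2.173 -> [-158.5, 23.5, 83.9] turn 0.766
.6148,-.0018,.020,2.173 -> [-158.3, 23.5, 183.9] turn 0.766
```

>>> arm_command([
  [0.35, -50, 8, 0, 0.15],
  [0.35, -100, 16, 0, 0.3],
  [0.35, -158, 23.5, 40, 0.45],
  [0.35, -158, 23.5, 84, 0.6],
  [0.35, -158, 23.5, 84, 0.766],
  [0.35, -158, 23.5, 84, 0.766],
  [0.35, -158, 23.5, 84, 0.766],
  [0.35, -158, 23.5, 84, 0.766],
])

```text
clock: 14.1
tcp_pos: [0.6138, -0.0016, 0.1201]
orientation: [0.001, 0.465, 0.886, 0.0]
wrist_force: [0.7, 0.2, -0.1]
finger_gap: 0.0553
```

```bash
python3 go.py .6148,-.0018,.020,2.173;  python3 - <<'E'
from h import *
from scipy.optimize import least_squares as LS
# check roll on spindle, both cams; rod under hand
for n in("scene","top"):
    p,d=snap(n,"y_"+n);W=cloud(n,d).reshape(-1,3)
    P=W[(np.linalg.norm(W[:,:2]-[.4525,.009],axis=1)<.045)&(W[:,2]>.02)&(W[:,2]<.09)]
    T=P[(np.linalg.norm(P[:,:2]-[.4525,.009],axis=1)>.018)&(P[:,2]>.06)]
    print(n,len(T),"roll top z",np.percentile(T[:,2],[5,50,95]).round(4),"c",cv2.minEnclosingCircle(T[:,:2].astype(np.float32)))
s,t=cv2.imread("pics/y_scene.png"),cv2.imread("pics/y_top.png")
cv2.imwrite("pics/crop6.png",np.hstack([cv2.resize(s[160:280,240:360],(400,400)),cv2.resize(t[140:270,220:350],(400,400))]))
E
```

```text
t 14.1 p [ 0.6138 -0.0016  0.1201] yaw 2.175 tilt [ 0.001 -0.    -1.   ] F [ 0.7  0.2 -0.1] gap 0.0553
.6148,-.0018,.020,2.173 -> [-0.6, 0.6, 100.1] turn 0.002
scene 143 roll top z [0.0625 0.0719 0.0756] c ((0.4538588523864746, 0.008780041709542274), 0.02873908169567585)Traceback (most recent call last):
  File "<stdin>", line 8, in <module>
    return _quantile_unchecked(
        a, q, axis, out, overwrite_input, method, keepdims, weights)
    return _ureduce(a,
                    func=_quantile_ureduce_func,
    ...<5 lines>...
                    overwrite_input=overwrite_input,
                    method=method)
    r = func(a, **kwargs)
    result = _quantile(arr,
                       quantiles=q,
    ...<2 lines>...
                       out=out,
                       weights=wgt)
    slices_having_nans = np.isnan(arr[-1, ...])
                                  ~~~^^^^^^^^^
IndexError: index -1 is out of bounds for axis 0 with size 0
```

From the scene camera the roll's top is at z ≈ 0.074, centred on the spindle, so it is seated. The arm hid the top view. Now the rod.

>>> arm_command([
  [0.35, -0.5, 0.5, 40, 0],
  [0.35, -0.5, 0.5, 75, 0],
  [0.35, -0.5, 0.5, 92, 0],
  [0.35, -0.5, 0.5, 100, 0],
  [0.35, -0.5, 0.5, 100, 0],
  [1, -0.5, 0.5, 100, 0],
  [1, -0.5, 0.5, 100, 0],
  [1, -0.5, 0.5, 100, 0],
  [1, -0.5, 0.5, 100, 0],
  [1, -0.5, 0.5, 100, 0],
  [1, -0.5, 0.5, 100, 0],
  [1, -0.5, 0.5, 100, 0],
], squeeze=80)

```text
clock: 15.4
tcp_pos: [0.6155, -0.0018, 0.0209]
orientation: [0.001, 0.466, 0.885, 0.0]
wrist_force: [-1.3, 0.1, 6.7]
finger_gap: 0.0092
```

```bash
python3 go.py
```

```text
t 15.4 p [ 0.6155 -0.0018  0.0209] yaw 2.173 tilt [ 0.003 -0.    -1.   ] F [-1.3  0.1  6.7] gap 0.0092
```

The gap of 9 mm is less than the rod's 12 mm. I'll lift slightly and look.

>>> arm_command([
  [1, 0, 0, -5, 0],
  [1, 0, 0, -15, 0],
  [1, 0, 0, -40, 0],
  [1, 0, 0, -70, 0],
  [1, 0, 0, -100, 0],
  [1, 0, 0, -100, 0],
])

```text
clock: 16.0
tcp_pos: [0.6174, -0.002, 0.1247]
orientation: [0.004, 0.466, 0.885, 0.001]
wrist_force: [0.7, -0.2, -0.9]
finger_gap: 0.0086
```

```bash
python3 go.py;  python3 - <<'E'
from h import *
t=np.array(env.get_state()["tcp_pos"])
o=[]
for n in("scene","top"):
    p,d=snap(n,"z_"+n);W=cloud(n,d).reshape(-1,3);c=env.get_calibration(n);q=np.linalg.inv(c["pose"])@np.r_[t,1];u=int(c["fx"]*q[0]/q[2]+c["cx"]);v=int(c["fy"]*q[1]/q[2]+c["cy"])
    o.append(cv2.resize(p[v-50:v+50,u-50:u+50],(400,400),interpolation=cv2.INTER_CUBIC))
    x=np.array([np.cos(2.173),np.sin(2.173)]);y=np.array([x[1],-x[0]])
    a=(W[:,:2]-t[:2])@x;b=(W[:,:2]-t[:2])@y;h=W[:,2]-t[2]
    for s in(-1,1):
        m=(a*s>.05)&(a*s<.085)&(abs(b)<.03)&(abs(h)<.04)
        print(n,s,m.sum(),"along",np.percentile(a[m],[2,50,98]).round(4),"across",np.percentile(b[m],[2,50,98]).round(4),"h",np.percentile(h[m],[2,50,98]).round(4))
    m=(abs(a)>.02)&(abs(a)<.05)&(abs(b)<.012)&(abs(h)<.02)
    if m.sum(): print(" bar",m.sum(),"across",np.percentile(b[m],[5,50,95]).round(4),"h",np.percentile(h[m],[5,50,95]).round(4))
cv2.imwrite("pics/crop6.png",np.hstack(o))
E
```

```text
t 16.0 p [ 0.6174 -0.002   0.1247] yaw 2.173 tilt [ 0.008 -0.001 -1.   ] F [ 0.7 -0.2 -0.9] gap 0.0086
scene -1 96 along [-0.0692 -0.0663 -0.0539] across [-0.0112  0.0017  0.0154] h [-0.0184  0.004   0.0088]Traceback (most recent call last):
  File "<stdin>", line 11, in <module>
    return _quantile_unchecked(
        a, q, axis, out, overwrite_input, method, keepdims, weights)
    return _ureduce(a,
                    func=_quantile_ureduce_func,
    ...<5 lines>...
                    overwrite_input=overwrite_input,
                    method=method)
    r = func(a, **kwargs)
    result = _quantile(arr,
                       quantiles=q,
    ...<2 lines>...
                       out=out,
                       weights=wgt)
    slices_having_nans = np.isnan(arr[-1, ...])
                                  ~~~^^^^^^^^^
IndexError: index -1 is out of bounds for axis 0 with size 0
```

```bash
python3 go.py .4407,-.3052,.17,1.312 .4407,-.3052,.1233,1.312
```

```text
t 16.05 p [ 0.6163 -0.0019  0.1223] yaw 2.173 tilt [ 0.005 -0.001 -1.   ] F [-0.3  0.5 -1.4] gap 0.0089
.4407,-.3052,.17,1.312 -> [-150.7, -316.3, -48.4] turn 0.861
.4407,-.3052,.1233,1.312 -> [-150.5, -316.4, -1.7] turn 0.861
```

>>> arm_command([
  [1, 0, 0, -50, 0],
  [1, -20, -45, -50, 0.12],
  [1, -40, -85, -50, 0.24],
  [1, -60, -125, -50, 0.36],
  [1, -80, -165, -50, 0.48],
  [1, -98, -205, -50, 0.6],
  [1, -115, -245, -50, 0.72],
  [1, -134, -285, -50, 0.861],
  [1, -150.5, -316.5, -50, 0.861],
  [1, -150.5, -316.5, -50, 0.861],
  [1, -150.5, -316.5, -50, 0.861],
  [1, -150.5, -316.5, -50, 0.861],
])

```text
clock: 17.25
tcp_pos: [0.4386, -0.3039, 0.1685]
orientation: [-0.001, 0.792, 0.61, 0.0]
wrist_force: [0.7, 0.1, -0.9]
finger_gap: 0.0089
```

```bash
python3 - <<'E'
from h import *
t=np.array(env.get_state()["tcp_pos"])
o=[]
for n in("scene","top"):
    p,d=snap(n,"aa_"+n);W=cloud(n,d).reshape(-1,3);c=env.get_calibration(n);q=np.linalg.inv(c["pose"])@np.r_[t-[0,0,.04],1];u=int(c["fx"]*q[0]/q[2]+c["cx"]);v=int(c["fy"]*q[1]/q[2]+c["cy"])
    o.append(cv2.resize(p[max(v-50,0):v+50,u-50:u+50],(400,400),interpolation=cv2.INTER_CUBIC))
    x=np.array([np.cos(1.312),np.sin(1.312)]);y=np.array([x[1],-x[0]])
    a=(W[:,:2]-t[:2])@x;b=(W[:,:2]-t[:2])@y;h=W[:,2]-t[2]
    for s in(-1,1):
        m=(a*s>.045)&(a*s<.09)&(abs(b)<.03)&(abs(h)<.03)
        if m.sum()>5: print(n,s,m.sum(),"along",np.percentile(a[m],[2,50,98]).round(4),"across",np.percentile(b[m],[2,50,98]).round(4),"h",np.percentile(h[m],[2,50,98]).round(4))
cv2.imwrite("pics/crop6.png",np.hstack(o))
E
python3 go.py .4407,-.3052,.1233,1.312
```

```text
scene -1 101 along [-0.0669 -0.0584 -0.0461] across [-0.0129  0.0048  0.0154] h [-0.0171  0.0021  0.0078]
scene 1 98 along [0.046  0.0617 0.07  ] across [-0.0108  0.005   0.0154] h [-0.0182  0.002   0.0082]
top 1 163 along [0.0462 0.0627 0.0699] across [-0.0139 -0.0011  0.0125] h [-0.0173  0.0046  0.0086]
t 17.35 p [ 0.4391 -0.3036  0.1689] yaw 1.314 tilt [-0.001  0.001 -1.   ] F [-0.5 -0.2 -1.3] gap 0.009
.4407,-.3052,.1233,1.312 -> [-1.1, 2.0, 45.6] turn 0.002
```

View pics/crop6.png

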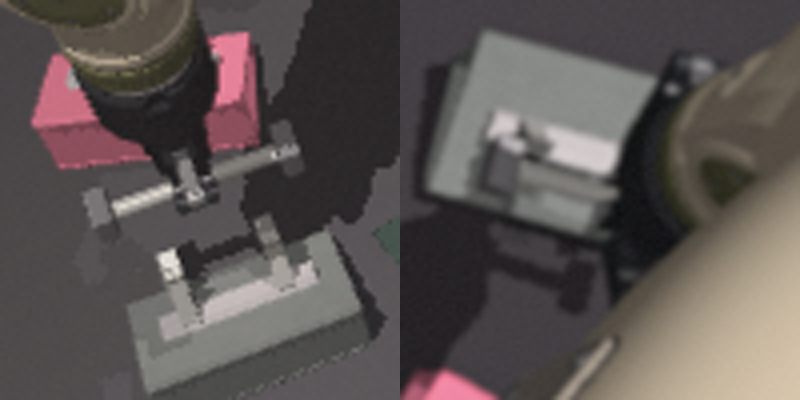

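The rod is level and centred in the fingers, above and in front of the grey stand's clips. I'll go to the start of the press line.

>>> arm_command([
  [1, -1, 2, 20, 0],
  [1, -1, 2, 40, 0],
  [1, -1, 2, 45.5, 0],
  [1, -1, 2, 45.5, 0],
  [1, -1, 2, 45.5, 0],
], squeeze=100)

```text
clock: 17.85
tcp_pos: [0.441, -0.3062, 0.1244]
orientation: [0.0, 0.792, 0.61, 0.0]
wrist_force: [-0.3, 0.6, -0.7]
finger_gap: 0.008
```

```bash
python3 - <<'E'
from h import *
t=np.array(env.get_state()["tcp_pos"])
n=np.array([-.482,.128,.866]);e2=np.array([.2555,.967,0]);e1=np.cross(e2,n)
S=np.array([.4624,-.311,.0793])
for cam in("scene",):
    p,d=snap(cam,"bb");W=cloud(cam,d).reshape(-1,3)-S
    a,b,h=W@e1,W@e2,W@n
    for s in(-1,1):
        m=(abs(b-s*.034)<.010)&(abs(a)<.03)&(h>.002)&(h<.019)
        print("clip",s,m.sum(),"x",np.percentile(a[m],[2,50,98]).round(4),"y",np.percentile(b[m],[2,98]).round(4),"hmax",np.percentile(h[m],98).round(4))
        m=(b*s>.05)&(b*s<.09)&(abs(a)<.035)&(h>.02)&(h<.08)
        print("block",s,m.sum(),"x",np.percentile(a[m],[2,50,98]).round(4),"y",np.percentile(b[m],[2,98]).round(4),"h",np.percentile(h[m],[2,98]).round(4))
        m=(b*s>.02)&(b*s<.045)&(abs(a)<.02)&(h>.03)&(h<.06)
        print("bar",s,m.sum(),"x",np.percentile(a[m],[2,50,98]).round(4),"h",np.percentile(h[m],[2,50,98]).round(4))
E
python3 go.py .4624,-.311,.0843,1.312
```

```text
clip -1 48 x [-0.0161 -0.0048  0.0171] y [-0.039  -0.0275] hmax 0.0181
block -1 86 x [-0.0056  0.0086  0.0192] y [-0.0674 -0.0506] h [0.0287 0.0607]
bar -1 45 x [-0.0037  0.0039  0.009 ] h [0.0379 0.0454 0.0495]
clip 1 47 x [-0.0162 -0.0033  0.0164] y [0.0289 0.0402] hmax 0.0179
block 1 81 x [-0.003   0.008   0.0176] y [0.0513 0.0697] h [0.0269 0.0613]
bar 1 42 x [-0.0026  0.0031  0.0092] h [0.0375 0.0459 0.0501]
t 17.9 p [ 0.4411 -0.3066  0.1247] yaw 1.312 tilt [ 0.001 -0.001 -1.   ] F [ 0.3  0.1 -0.9] gap 0.0084
.4624,-.311,.0843,1.312 -> [1.2, 21.6, 40.5] turn 0.0
```

>>> arm_command([
  [1, 0, 3.3, 9.7, 0],
  [1, 0, 8.3, 18.3, 0],
  [1, 0, 12, 24.8, 0],
  [1, 0, 13.3, 27, 0],
  [1, 0, 13.3, 27, 0],
], squeeze=120)

```text
clock: 18.4
tcp_pos: [0.4546, -0.3106, 0.0969]
orientation: [0.001, 0.792, 0.61, 0.0]
wrist_force: [2.9, -0.9, 2.1]
finger_gap: 0.0076
```

>>> arm_command([
  [1, 0, 2, 3.5, 0],
  [1, 0, 4, 6.9, 0],
  [1, 0, 5.5, 9.5, 0],
  [1, 0, 6.5, 11.3, 0],
  [1, 0, 6.5, 11.3, 0],
])

```text
clock: 18.9
tcp_pos: [0.4596, -0.3116, 0.0859]
orientation: [0.0, 0.792, 0.61, -0.0]
wrist_force: [0.1, 0.4, 7.2]
finger_gap: 0.0075
```

>>> arm_command([
  [1, 0, 0.7, 1.2, 0],
  [1, 0, 1.3, 2.2, 0],
  [1, 0, 1.9, 3.2, 0],
  [1, 0, 1.9, 3.2, 0],
])

```text
clock: 19.3
tcp_pos: [0.4597, -0.3117, 0.0855]
orientation: [-0.0, 0.793, 0.61, -0.001]
wrist_force: [-11.1, 5.6, 31.7]
finger_gap: 0.0077
```

```bash
cat > chk.py <<'E'
from h import *
import sys
n=np.array([-.482,.128,.866]);e2=np.array([.2555,.967,0]);e1=np.cross(e2,n);S=np.array([.4624,-.311,.0793])
for cam in sys.argv[2:]:
    p,d=snap(cam,sys.argv[1]+cam);W=cloud(cam,d).reshape(-1,3)-S
    a,b,h=W@e1,W@e2,W@n
    for s in(-1,1):
        m=(b*s>.052)&(b*s<.075)&(abs(a)<.03)&(h>-.02)&(h<.04)
        if m.sum()<8: continue
        print(cam,"block",s,m.sum(),"x",np.percentile(a[m],[2,50,98]).round(4),"y",np.percentile(b[m],[2,98]).round(4),"h",np.percentile(h[m],[2,50,98]).round(4), "ztop",np.percentile(W[m,2]+S[2],[50,97]).round(4))
        m=(b*s>.042)&(b*s<.052)&(abs(a)<.03)&(h>-.02)&(h<.04)
        if m.sum()>5: print("   bar",m.sum(),"x",np.percentile(a[m],[2,50,98]).round(4),"h",np.percentile(h[m],[2,50,95]).round(4))
E
python3 chk.py cc scene; python3 go.py .4624,-.311,.0843,1.312
```

```text
scene block -1 78 x [-0.0078  0.0063  0.0165] y [-0.0676 -0.0539] h [-0.014   0.0072  0.0168] ztop [0.0892 0.0937]
   bar 18 x [-0.0049  0.0009  0.0043] h [-0.0036  0.0016  0.0053]
scene block 1 73 x [-0.008   0.0058  0.0159] y [0.0536 0.0689] h [-0.0172  0.0074  0.0178] ztop [0.0897 0.0948]
   bar 16 x [-0.0033  0.0011  0.0061] h [-0.0061  0.0024  0.0071]
t 19.35 p [ 0.4598 -0.3117  0.0856] yaw 1.311 tilt [-0.002 -0.001 -1.   ] F [-10.9   5.9  31.4] gap 0.0077
.4624,-.311,.0843,1.312 -> [1.3, 2.4, 1.3] turn -0.001
```

The rod has hit a solid stop at the seat height: 34 N along the normal, the bar's centre within about 1 mm of the seat at both ends. I'll relieve the press, open a little and withdraw upward.

>>> arm_command([
  [1, 0, -1.9, -3.2, 0],
  [1, 0, -1.9, -3.2, 0],
  [0.72, 0, -1.9, -3.2, 0],
  [0.72, 0, -1.9, -3.2, 0],
  [0.72, 0, -1.9, -3.2, 0],
  [0.72, 0, -1.9, -3.2, 0],
])

```text
clock: 19.95
tcp_pos: [0.459, -0.3111, 0.0847]
orientation: [-0.001, 0.793, 0.61, -0.0]
wrist_force: [-0.2, 0.4, 0.2]
finger_gap: 0.0237
```

>>> arm_command([
  [0.72, 0, -2, -10, 0],
  [0.72, 0, -5, -25, 0],
  [0.72, 0, -10, -50, 0],
  [0.5, 0, -20, -95, 0],
  [0.3, 0, -20, -140, 0],
  [0, 0, -20, -140, 0],
  [0, -180, -20, -140, 0],
  [0, -180, -20, -140, 0],
  [0, -180, -20, -140, 0],
  [0, -180, -20, -140, 0],
  [0, -180, -20, -140, 0],
  [0, -180, -20, -140, 0],
])

```text
clock: 21.15
tcp_pos: [0.3935, -0.4806, 0.2249]
orientation: [-0.001, 0.793, 0.609, 0.0]
wrist_force: [-0.7, 0.5, -1.0]
finger_gap: 0.0852
```

```bash
python3 chk.py dd scene top; python3 go.py
python3 - <<'E'
from h import *
W=cloud("top",np.load("pics/ddtop.npy")).reshape(-1,3)
P=W[(np.linalg.norm(W[:,:2]-[.4525,.009],axis=1)<.04)&(np.linalg.norm(W[:,:2]-[.4525,.009],axis=1)>.018)&(W[:,2]>.06)&(W[:,2]<.09)];print("roll top",len(P),np.percentile(P[:,2],[5,50,95]).round(4) if len(P) else "")
s,t=cv2.imread("pics/ddscene.png"),cv2.imread("pics/ddtop.png")
cv2.imwrite("pics/crop7.png",np.vstack([np.hstack([cv2.resize(s[230:300,150:240],(400,300),interpolation=3),cv2.resize(t[195:270,360:460],(400,300),interpolation=3)]),np.hstack([cv2.resize(s,(400,300)),cv2.resize(t,(400,300))])]))
E
```

```text
scene block -1 78 x [-0.0063  0.0073  0.0181] y [-0.0676 -0.0537] h [-0.0161  0.0077  0.0172] ztop [0.0908 0.0944]
   bar 17 x [-0.0047  0.002   0.0055] h [-0.0037  0.0023  0.0064]
scene block 1 74 x [-0.0058  0.0066  0.0164] y [0.0531 0.0692] h [-0.0148  0.0068  0.0181] ztop [0.0905 0.0951]
   bar 16 x [-0.0064  0.0027  0.006 ] h [-0.0029  0.0025  0.006 ]
top block -1 129 x [-0.016   0.0016  0.0161] y [-0.0691 -0.0528] h [-0.0081  0.0097  0.0193] ztop [0.0911 0.095 ]
   bar 25 x [-0.0077 -0.0009  0.0034] h [-0.0002  0.0049  0.0086]
top block 1 116 x [-0.0177  0.0016  0.0153] y [0.0544 0.0686] h [-0.0074  0.0104  0.0202] ztop [0.0912 0.0953]
   bar 26 x [-0.0067 -0.0006  0.0037] h [-0.0004  0.0048  0.0089]
t 21.25 p [ 0.3942 -0.4793  0.2254] yaw 1.312 tilt [-0.     0.001 -1.   ] F [-0.4  1.  -0.6] gap 0.0854
roll top 292 [0.0688 0.0727 0.0762]
```

View pics/crop7.png

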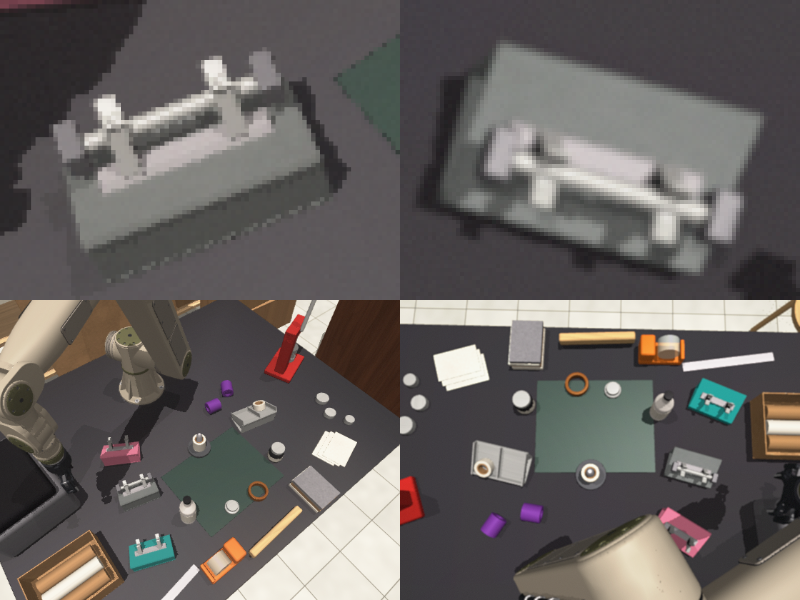

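Everything is in place. The top camera puts the bar about 2 mm out, but the scene camera puts it at the seat. I'll measure the bar against the plate plane within each camera.

Run:
```python
from h import *
from scipy.optimize import least_squares as LS
n0=np.array([-.482,.128,.866]);e2=np.array([.2555,.967,0]);e1=np.cross(e2,n0);S=np.array([.4624,-.311,.0793])
for k in("top","scene"):
    W=cloud(k,np.load(f"pics/dd{k}.npy")).reshape(-1,3)-S;a,b,h=W@e1,W@e2,W@n0
    m=(abs(b)<.07)&(abs(a)<.046)&(abs(a)>.02)&(abs(h+.034)<.006);A=np.c_[a[m],b[m],np.ones(m.sum())]
    q=np.linalg.lstsq(A,h[m],rcond=None)[0];r=h[m]-A@q;i=abs(r)<.002;q=np.linalg.lstsq(A[i],h[m][i],rcond=None)[0]
    H=h-(q[0]*a+q[1]*b+q[2])
    for lo,hi in((-.053,-.042),(-.026,.026),(.042,.053)):
        m=(b>lo)&(b<hi)&(abs(a)<.012)&(H>.027)&(H<.055)
        f=LS(lambda p:np.hypot(a[m]-p[0],H[m]-p[1])-.006,[0,.034],loss="soft_l1",f_scale=.001)
        print(k,i.sum(),q.round(3),lo,m.sum(),"centre x,H",f.x.round(4),np.median(abs(f.fun)).round(4))
    for s in(-1,1):
        m=(abs(b-s*.034)<.008)&(abs(a)<.03)&(H>.03)&(H<.06);print("  clip top H",np.percentile(H[m],[95,99]).round(4))
```

```text
top 871 [ 0.     0.003 -0.033] -0.053 29 centre x,H [-0.0019  0.0344] 0.0008
top 871 [ 0.     0.003 -0.033] -0.026 131 centre x,H [-0.0019  0.0342] 0.001
top 871 [ 0.     0.003 -0.033] 0.042 26 centre x,H [-0.0024  0.0339] 0.0007
  clip top H [0.0526 0.0538]
  clip top H [0.0528 0.0537]
scene 379 [ 0.003  0.002 -0.034] -0.053 18 centre x,H [-0.0022  0.034 ] 0.0015
scene 379 [ 0.003  0.002 -0.034] -0.026 87 centre x,H [-0.0014  0.0345] 0.0011
scene 379 [ 0.003  0.002 -0.034] 0.042 18 centre x,H [-0.0017  0.0353] 0.0007
  clip top H [0.0523 0.0528]
  clip top H [0.0527 0.0538]
```

Both cameras put the rod 34 mm above the plate at both ends and in the middle, which is exactly the seat height. The clip tops are about 18 mm above it. The rod is home, so I'm handing in.

```bash
python3 -c "
from workcell import env
print(env.hand_in())"
```

```text
the job is handed in; nothing more can be done
None
```

The full-length label roll is on the spindle and the guide rod is snapped into both clips of the grey stand. I handed the job in at about 21 s of the 62 s allowed; no verdict is reported.

- **Roll:** The tool can't tilt, so I set the leaning roll on the mat and tipped it upright in the grip. I then released it, gripped it again higher up and lowered it over the spindle until it touched the disc. Its top measured about 73 mm high, against 74 mm expected.
- **Rod:** I pressed it in along the plate's normal to a solid stop at about 34 N, then let go. Both cameras put the rod's centre 34 to 35 mm above the plate at both ends and in the middle; home is 34 mm.
- **Other checks:** In the last pictures the short roll, the four bystanders and the purple, pink and turquoise look-alikes look undisturbed, judged by eye. The arm touches nothing.
- **Disagreements:**
  - One early position check put the rod about 2 mm out of its seat, but measuring it directly against the plate settled that.
  - The gripper read about 9 mm on the 12 mm rod. I didn't find out why, but the rod stayed level and centred in the fingers.

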